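# Nest the bowls on the carrying stand and hold the clamp arm over its post

## Robot

A 6-joint arm with a two-finger parallel gripper is mounted at the origin on the work surface. World frame = base frame: x ahead of the robot, y to its left, z up, the work surface at z = 0. Lengths are in m, angles in rad, forces in N, time in s.
With the tool pointing down it reaches from about 0.325 to 1 m from the base axis. Payload 5.1 kg.
Tool frame: the origin (TCP) lies at the centre of the arm's flange, where the gripper is bolted on; the fingertips stand 173 mm ahead of it and the grasp point (between the pads) lies 155 mm ahead of it; z points along the fingers, y is the line along which they close (so a half turn about z gives the same grasp; the last joint's range is limited). The gripper opens to 85 mm and grips with 20 to 120 N. Pads are 22 mm wide; open, the fingers measure 114 mm over their backs; the gripper's body (76 mm by 85 mm) begins 54 mm behind the grasp point. The pads swing forward as they close: fully open they stand 13 mm farther back than shut.
Start: joints at [1.1, 0.124, 1.65, -0, 1.367, -0.083], TCP at [0.246, 0.602, 0.405] pointing down, gripper open.
Joint ranges: [-2.61, 2.61], [-1.02, 2.33], [0.03, 2.71], [-1.35, 4.49], [0.32, 2.68], [-2.91, 2.91]. Speed limits (rad/s): [2.57, 2.57, 3.14, 3.14, 3.14, 3.14].

## Interface

Orientations are given as a rotation vector (axis times angle).
In Python, from station import ctrl, cams gives the robot as it stands. The module is installed in compiled form; this text tells all that it offers.
- The arm moves only by the shell command python3 -m handwheel 'ROWS' [FORCE]. ROWS is text: rows parted by semicolons, each of 7 numbers parted by spaces: the shift along the tool's x, y, z in m, then the turn, a rotation vector about the tool's x, y, z in rad, then the opening, from -1 (shut) to 1 (fully open). In form: dx dy dz wx wy wz jaw; .... A call has 1 to 10 rows; each row shifts and turns the commanded pose from where the row before left it, along the tool's axes as they then stand; what a row does not reach is not made up. A row lasts 1/12 s, in which the tool goes at most 41.7 mm and 7.16 degrees, less where a joint would pass 70% of its speed; a pose out of reach is approached as far as the arm can. A call with a gripper value outside its range is refused whole. The fingers move at their own pace and stop on an object; FORCE is the grip in N (left out, the last holds). Time passes only in rows, so rows that do not move let the fingers close. It gives the time, the measured TCP pose, the force, the opening and the grip force at its end, in the units of the state.
- ctrl.sense(): the state, without advancing time (a new reading comes with each control period).
- cams.get_image(name): name is "side" or "top"; returns (picture, depth): 480x640x3 uint8, red, green, blue; 480x640 float32, m along the optical axis (not along the pixel's ray), 0 where there is no reading.
- cams.camera_info(name): a dict with "vertical_fov" (degrees; the focal length in pixels is half the picture's height over the tangent of half this angle, whatever the lens; pixels are square), "cx", "cy" (the principal point, pixels), "distortion" ([k1, k2, p1, p2, k3] as OpenCV has them; the pictures are not rectified), "pose" (4x4, takes a point from camera to world coordinates). Camera axes: x right, y down, z forward; pixel columns grow to the right and rows downward; lengths in m; the calibration is good to about 2 mm. A picture is of the moment at which its call begins. camera_info takes no time and is no camera call.
- ctrl.hand_in(): hands the job in; it is judged then, once.
The state is a dict: "time_s": time; "q": joint angles; "joint_vel": joint speeds; "joint_efforts": joint torques, N m; "tcp_pos": TCP position; "orientation": TCP orientation; "ft_force": force on the tool from outside, world axes, zero at the start; "moment": the same for the moment, N m; "grip_width": finger opening in m; "gripper_force": force on a finger pad.
Only numpy, scipy, OpenCV 4.12 (cv2) and the standard library are available. Lean on these libraries where they do the work, as an engineer would, in place of code of your own. Each camera call takes 0.05 s, during which the arm holds its last target. There are 200 camera calls.

## Task

Get the set of three clay bowls ready to be clamped for carrying: gently set the middle-sized bowl inside the big one that stands on the carrying stand, then the small one inside the middle-sized one, each released standing flat and about central on the floor of the one below. Then pick up the cast clamp arm at its balance point on the bar and hold it level and still over the stand, the hole of its hub centred a few centimetres above the top of the post and its pad over the middle of the bowls, touching neither, ready for a colleague to bolt it down; the job finishes with you still holding it there, so do not lower it or let go. Keep the big bowl on its seat, and do not tip any bowl over or disturb the water bottle, the brush pot and the paint cup.

Things in the scene. Friction and masses are not known exactly. Their poses are not given: they have to be found in the camera images.
- stand: Carrying stand, fixed: plywood board 370 x 170 mm, 12 mm thick, with a steel post near one end and a bowl seat (low round wooden lip, 148 mm outside, top 18 mm above the bench) near the other. Origin under the board centre; x runs along the board from the post (axis at x = -95 mm) to the seat (centre at x = +95 mm), z up.
- post_top (a point): Centre of the top end of the stand's steel post (16 mm diameter, top 115 mm above the bench; 34 mm washer at its foot).
- seat (a point): Centre of the bowl seat on the stand, on the board's upper face (12 mm above the bench).
- big_bowl: Largest plain clay bowl, loose, standing on the seat from the start: rim 170 mm outside diameter, 70 high, walls and floor 8 mm thick, foot 124 mm across; flares up to 36 mm height, wall upright above. Flat inside floor 108 mm across. Origin: centre of the underside, z up. 0.75 kg.
- middle_bowl: Middle-sized bowl of the same clay, on the bench: rim 112 mm outside diameter, 62 mm high, walls and floor 8 mm, foot 80 mm across, upright wall above 30 mm height, flat inside floor 64 mm across. Origin: centre of the underside, z up. Can be pinched by its upright wall from above, one finger inside. About 0.34 kg.
- small_bowl: Smallest bowl of the same clay, on the bench: rim 56 mm outside diameter (40 mm inside), 54 mm high, walls and floor 8 mm, foot 40 mm across, upright wall above 24 mm height. Origin: centre of the underside, z up. Can be pinched by its upright wall from above, one finger inside. About 0.12 kg.
- clamp_arm: Cast aluminium clamp arm, loose, lying right way up: round hub (52 mm diameter, 44 high, upright 20 mm hole), straight bar 18 mm wide, 24 high (20 to 44 above the underside), and a foot (28 mm round stem, 44 mm rubber pad) at the far end. Origin: centre of hub underside; x along the bar to the pad axis at 190 mm; z up. A small rib under the bar ends at x = 43 mm. 0.4 to 0.65 kg.
- hub_bore (a point): Centre of the lower end of the hub's hole (the origin of the clamp arm).
- pad (a point): Centre of the underside of the clamp arm's rubber pad.
- balance (a point): Balance point (centre of mass along the bar) of the clamp arm: in the middle of the bar's section, 62 mm from the hub's axis, 32 mm above the arm's underside.
- water_bottle: Bystander: pale translucent water bottle with a blue cap, 64 mm diameter, 200 mm high. Origin: centre of its underside.
- brush_pot: Bystander: blue glazed pot 72 mm across and 75 mm high with paint brushes standing in it, to 190 mm high. Origin: centre of its underside.
- paint_cup: Bystander: small terracotta cup of black paint, 68 mm across, 45 mm high. Origin: centre of its underside.
Mind the look-alikes: they are no part of the job. What is shaped like the small_bowl but green is not meant. What is shaped like the middle_bowl but brown is not meant.

How it is judged:
By the outcome, as a careful person would: the job done as asked, in the order asked, and still so for the second after the job is handed in, while the arm keeps its last pose, push and grip.
It also fails if it takes over 64 s, if anything falls off the work surface, if the arm or the gripper's body presses on something with over 40 N, if the wrist force passes 120 N, or if a joint passes its speed limit or range.

## Working session

There is one attempt and no reset: what is moved stays moved. The work goes in short steps, Python scripts to look and compute and a shell command to move; the robot and the scene stay as the last step left them, time stands still between calls to the robot, and variables do not carry over. Pictures are saved under pics/ and viewed, at most 10 in all, crops included, and the job is handed in when it is done.

```bash
mkdir -p pics; cat > h.py <<'E'
import numpy as np, cv2
from station import ctrl, cams
from scipy.spatial.transform import Rotation as R
def grab(n):
    im,d=cams.get_image(n); c=cams.camera_info(n)
    f=240/np.tan(np.radians(c["vertical_fov"])/2)
    K=np.array([[f,0,c["cx"]],[0,f,c["cy"]],[0,0,1]])
    u,v=np.meshgrid(np.arange(640.),np.arange(480.))
    p=cv2.undistortPoints(np.stack([u,v],-1).reshape(-1,1,2),K,np.array(c["distortion"])).reshape(480,640,2)
    P=np.dstack([p*d[...,None],d]); T=np.array(c["pose"])
    W=P@T[:3,:3].T+T[:3,3]; W[d==0]=np.nan
    return im,d,W
E
python3 - <<'E'
from h import *
for n in("top","side"):
    im,d,W=grab(n); cv2.imwrite(f"pics/{n}0.png",im[...,::-1]); np.savez(f"{n}0.npz",im=im,W=W)
    print(n,np.round(cams.camera_info(n)["pose"],3).tolist(), cams.camera_info(n)["vertical_fov"])
s=ctrl.sense();print(s)
E
```

```text
top [[-0.027, -0.998, 0.059, 0.461], [-1.0, 0.027, -0.01, 0.062], [0.009, -0.059, -0.998, 1.289], [0.0, 0.0, 0.0, 1.0]] 52.62942101409267
side [[0.665, -0.432, 0.609, -0.339], [-0.747, -0.379, 0.547, -0.751], [-0.005, -0.819, -0.574, 0.928], [0.0, 0.0, 0.0, 1.0]] 47.715646295621774
{'time_s': 0.1, 'q': array([ 1.10036138e+00,  1.24496223e-01,  1.65155297e+00,  8.86093090e-06,
        1.36753338e+00, -8.25862992e-02]), 'joint_vel': array([-1.39845426e-04, -5.96599952e-04, -4.80524532e-03, -8.28841758e-05,
        9.14903722e-04,  1.13801093e-03]), 'joint_efforts': array([ 6.20475894e-04, -4.24930000e+01, -3.66653860e+01, -7.32459102e-05,
        3.94225965e-03, -1.62679862e-05]), 'tcp_pos': array([0.24574498, 0.60151448, 0.40352998]), 'orientation': array([-6.05316071e-01, -3.08216196e+00,  3.00276403e-03]), 'ft_force': array([ 0.0291296 , -0.44610077, -0.58527735]), 'moment': array([-0.05808545, -0.00938474, -0.01936925]), 'gripper_force': 0.0, 'grip_width': 0.08557289523069077}
```

View pics/top0.png

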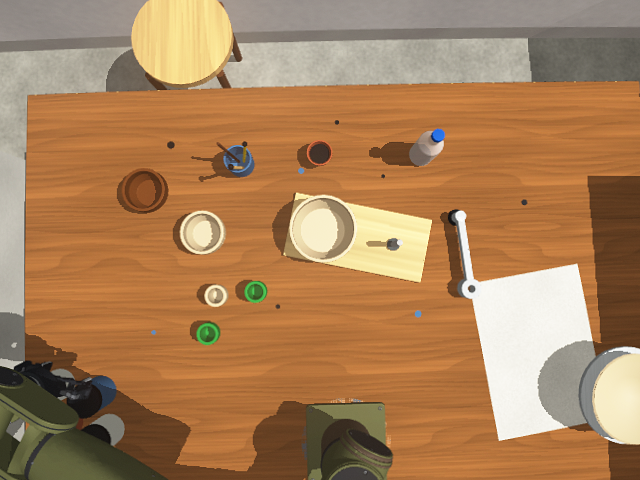

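View pics/side0.png

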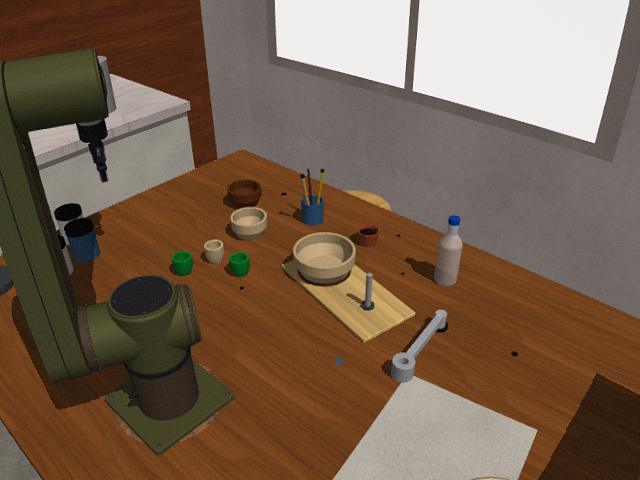

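The cream bowls are the ones meant. Middle-sized: cream (202,232) fits, brown (143,190) does not. Small: cream (215,295) fits, green (256,292) and (207,334) do not. The big bowl is at (322,229), the post at (395,244), the clamp hub at (470,288) and its pad at (459,216). Next I'll measure and confirm with a crop.

```bash
cat >> h.py <<'E'
from scipy.optimize import least_squares
def circ(P,r):
    c=np.median(P,0)
    s=least_squares(lambda p:np.hypot(*(P-p[:2]).T)-p[2],[*((P.min(0)+P.max(0))/2),r],loss="soft_l1",f_scale=.002).x
    return s
def rim(W,u,v,w,h,r,tol=.006):
    Q=W[v-w:v+w,u-w:u+w].reshape(-1,3); Q=Q[abs(Q[:,2]-h)<tol]
    return np.round(circ(Q[:,:2],r),4),len(Q),np.round(np.median(Q[:,2]),4)
E
python3 - <<'E'
from h import *
D=np.load("top0.npz"); W=D["W"]; im=D["im"]
print("mid",rim(W,202,232,32,.062,.052)); print("small",rim(W,215,295,18,.054,.024))
print("green",rim(W,256,292,18,.054,.024),rim(W,207,334,18,.054,.024))
print("big",rim(W,322,229,42,.082,.081)); print("brown",rim(W,143,190,32,.062,.052))
print("hub",rim(W,470,288,16,.044,.02,.008)); 
Q=W[225:262,380:410].reshape(-1,3);Q=Q[Q[:,2]>.095];print("post",len(Q),np.nanmedian(Q,0),Q[:,2].max())
Q=W[200:305,440:490].reshape(-1,3);Q=Q[(Q[:,2]>.03)];print("arm",len(Q),np.percentile(Q[:,2],[5,50,95]),Q.min(0),Q.max(0))
m=(Q[:,0]>Q[:,0].min()+.06)&(Q[:,0]<Q[:,0].max()-.05);B=Q[m];l=np.polyfit(B[:,0],B[:,1],1);print("bar line",l,B.mean(0))
# board: colour/height
Q=W[180:295,275:440].reshape(-1,3);Q=Q[(Q[:,2]>.007)&(Q[:,2]<.016)]
print("board",cv2.minAreaRect((Q[:,:2]*1000).astype(np.float32)),np.median(Q[:,2]))
S=np.load("side0.npz")["W"]
print("side mid",rim(S,249,220,26,.062,.052),"small",rim(S,214,250,18,.054,.024),"big",rim(S,324,255,42,.082,.081),"hub",rim(S,403,366,22,.044,.02,.008))
Q=S[265:310,355:380].reshape(-1,3);Q=Q[Q[:,2]>.105];print("post",len(Q),np.nanmedian(Q,0),Q[:,2].max())
cv2.imwrite("pics/crop.png",cv2.resize(im[160:350,110:290,::-1],None,fx=3,fy=3,interpolation=cv2.INTER_CUBIC))
E
```

```text
mid (array([0.5565, 0.3515, 0.0511]), 425, np.float64(0.0614))
small (array([0.395 , 0.3217, 0.0239]), 174, np.float64(0.0529))
green (array([0.4022, 0.2206, 0.024 ]), 189, np.float64(0.053)) (array([0.3009, 0.3423, 0.0242]), 195, np.float64(0.0532))
big (array([0.5565, 0.0445, 0.0806]), 646, np.float64(0.0818))
brown (array([0.6705, 0.5001, 0.0518]), 432, np.float64(0.061))
hub (array([ 0.398 , -0.332 ,  0.0201]), 313, np.float64(0.0442))
post 39 [ 0.5154479  -0.13895617  0.11410536] 0.11884721834168155
arm 887 [0.03451067 0.04383577 0.04824264] [ 0.37194241 -0.35851753  0.03017031] [ 0.59555349 -0.29907238  0.05104837]
bar line [ 0.11096718 -0.37673166] [ 0.4892794  -0.3224377   0.04293914]
board ((539.533203125, -47.76507568359375), (436.3689880371094, 299.8057861328125), 88.59725189208984) 0.012089304314774951
side mid (array([0.5568, 0.3545, 0.054 ]), 318, np.float64(0.0611)) small (array([0.4307, 0.2788, 0.0627]), 176, np.float64(0.0553)) big (array([0.5564, 0.0438, 0.0807]), 591, np.float64(0.0827)) hub (array([ 0.4001, -0.3329,  0.0242]), 468, np.float64(0.0444))
post 41 [ 0.51221436 -0.13819191  0.11544814] 0.12051171304047237
```

View pics/crop.png

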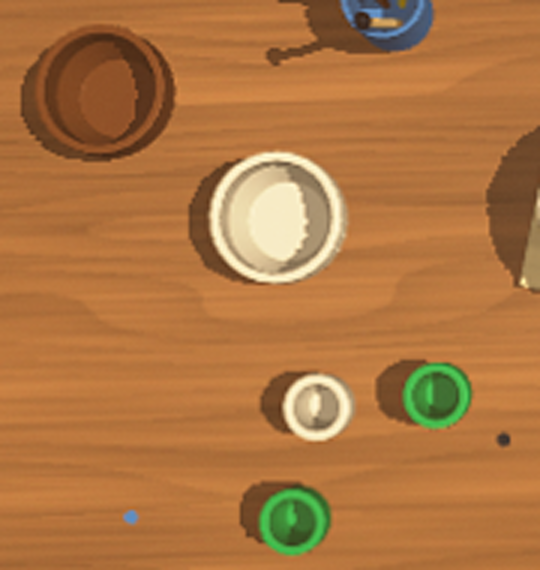

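Crop: the cream middle bowl is at (278,217) and the cream small bowl at (318,407), with the brown one at (100,92) and the green ones at (437,395) and (294,521) clearly different in colour. Targets are confirmed, so I'll start with a helper that works out tool-axis deltas.

```bash
cat > to.py <<'E'
# usage: to.py X Y Ztcp [yaw of tool y axis, deg]: shift in tool axes + turn
import sys; from h import *
a=list(map(float,sys.argv[1:])); s=ctrl.sense(); M=R.from_rotvec(s["orientation"]).as_matrix()
yaw=np.arctan2(M[1,1],M[0,1]) if len(a)<4 else np.radians(a[3])
y=np.array([np.cos(yaw),np.sin(yaw),0]); z=np.array([0,0,-1]); T=np.column_stack([np.cross(y,z),y,z])
d=M.T@(np.array(a[:3])-s["tcp_pos"])
print("t",round(s["time_s"],2),"shift",np.round(d,4),"len",round(np.linalg.norm(d),3),"turn",np.round(R.from_matrix(M.T@T).as_rotvec(),4),"yaw now",round(np.degrees(np.arctan2(M[1,1],M[0,1])),1),"q",np.round(s["q"],2),"F",np.round(s["ft_force"],1),"w",round(s["grip_width"],4))
E
python3 to.py .5368 .3040 .30 68
python3 -m handwheel '-.032 -.0138 .0086 0 0 0 -.3;-.032 -.0138 .0086 0 0 0 -.3;-.032 -.0138 .0086 0 0 0 -.3;-.032 -.0138 .0086 0 0 0 -.3;-.032 -.0138 .0086 0 0 0 -.3;-.032 -.0138 .0086 0 0 0 -.3;-.032 -.0138 .0086 0 0 0 -.3;-.032 -.0138 .0086 0 0 0 -.3;-.032 -.0138 .0086 0 0 0 -.3;-.032 -.0138 .0086 0 0 0 -.3' 50
python3 to.py .5368 .3040 .30 68
```

```text
t 0.1 shift [-0.382  -0.1651  0.1038] len 0.429 turn [-0.002  -0.0002 -0.0039] yaw now 67.8 q [ 1.1   0.12  1.65  0.    1.37 -0.08] F [ 0.  -0.4 -0.6] w 0.0856
time_s: 0.93
tcp_pos: [0.4906, 0.3514, 0.3179]
orientation: [-0.605, -3.082, 0.001]
ft_force: [0.3, -0.1, -0.1]
grip_width: 0.0298
gripper_force: 0.0
t 0.93 shift [-0.0607 -0.0264  0.0178] len 0.069 turn [-0.0005 -0.0004 -0.0039] yaw now 67.8 q [ 0.53  0.09  1.84  0.    1.21 -0.65] F [ 0.3 -0.1 -0.1] w 0.0298
```

```bash
python3 -m handwheel '-.02 -.0088 .01 0 0 -.004 -.3;-.02 -.0088 .01 0 0 0 -.3;-.012 -.0045 .01 0 0 0 -.3;0 0 0 0 0 0 -.3;0 0 0 0 0 0 -.3'
python3 to.py .5370 .3038 .211 68
```

```text
time_s: 1.35
tcp_pos: [0.5295, 0.3127, 0.2875]
orientation: [-0.6, -3.081, 0.002]
ft_force: [0.5, 0.0, -1.0]
grip_width: 0.0299
gripper_force: 0.0
t 1.35 shift [-0.0104 -0.0053  0.0764] len 0.077 turn [-0.0015 -0.0021 -0.0009] yaw now 67.9 q [ 0.45  0.15  1.83  0.    1.17 -0.74] F [ 0.5  0.  -1. ] w 0.0299
```

```bash
python3 -m handwheel '-.0104 -.0053 .01 0 0 0 -.3;0 0 .02 0 0 0 -.3;0 0 .02 0 0 0 -.3;0 0 .015 0 0 0 -.3;0 0 .0114 0 0 0 -.3;0 0 0 0 0 0 -.3;0 0 0 0 0 0 -.3'
python3 to.py .5370 .3038 .211 68
python3 -c "
from h import *
im,d,W=grab('side');cv2.imwrite('pics/g1.png',cv2.resize(im[120:300,150:350,::-1],None,fx=3,fy=3))"
```

```text
time_s: 1.93
tcp_pos: [0.5371, 0.3045, 0.212]
orientation: [-0.598, -3.084, 0.001]
ft_force: [0.5, 0.5, 0.8]
grip_width: 0.0301
gripper_force: 0.0
t 1.93 shift [-0.0001 -0.0007  0.001 ] len 0.001 turn [-0.0006 -0.0005  0.0011] yaw now 68.1 q [ 0.43  0.24  1.86 -0.    1.04 -0.76] F [0.5 0.5 0.8] w 0.0301
```

View pics/g1.png

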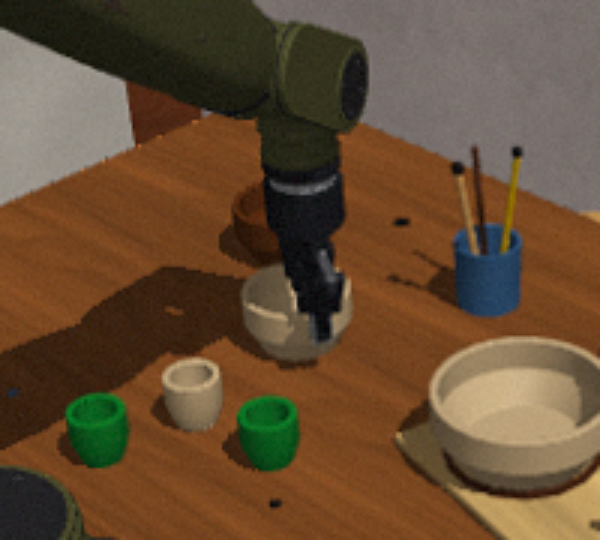

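The fingers straddle the near wall of the middle bowl (crop 318,310), one inside and one outside. Closing and lifting a little.

```bash
python3 -m handwheel '0 0 0 0 0 0 -.5;0 0 0 0 0 0 -.6;0 0 0 0 0 0 -.8;0 0 0 0 0 0 -1;0 0 0 0 0 0 -1;0 0 0 0 0 0 -1' 60
python3 -m handwheel '0 0 -.005 0 0 0 -1;0 0 -.01 0 0 0 -1;0 0 -.02 0 0 0 -1;0 0 -.02 0 0 0 -1;0 0 -.02 0 0 0 -1;0 0 -.02 0 0 0 -1;0 0 -.02 0 0 0 -1;0 0 0 0 0 0 -1'
python3 - <<'E'
from h import *
im,d,W=grab("side"); np.savez("s1.npz",im=im,W=W);cv2.imwrite('pics/g2.png',cv2.resize(im[80:260,150:350,::-1],None,fx=3,fy=3))
E
python3 to.py .5370 -.0037 .326 68
```

```text
time_s: 2.48
tcp_pos: [0.5379, 0.3046, 0.2139]
orientation: [0.599, 3.082, 0.003]
ft_force: [-1.0, 1.9, 6.4]
grip_width: 0.0067
gripper_force: 60.8
time_s: 3.15
tcp_pos: [0.5383, 0.3043, 0.332]
orientation: [0.598, 3.078, 0.006]
ft_force: [1.0, 1.5, -2.9]
grip_width: 0.0068
gripper_force: 60.1
t 3.2 shift [-0.1145 -0.2858  0.0033] len 0.308 turn [0.0027 0.0033 0.0001] yaw now 68.0 q [ 0.43  0.11  1.79 -0.    1.23 -0.76] F [ 0.1  0.1 -4.8] w 0.0068
```

View pics/g2.png

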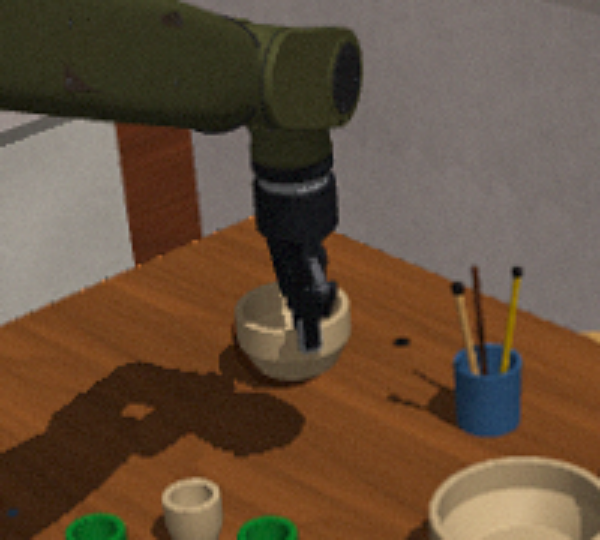

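The middle bowl is lifted and looks level (crop 293,330). Next I'll measure its tilt and its centre relative to the tool.

```bash
cat > rimfit.py <<'E'
from h import *
def rimfit(im,W,c,r_in,r_out,zr):
    """rim centre and top heights by azimuth, cream pixels only"""
    f=im.astype(float); cream=(f[...,0]>90)&(f[...,2]>0.6*f[...,0])&(f[...,0]>1.05*f[...,2])
    dist=np.hypot(W[...,0]-c[0],W[...,1]-c[1])
    Q=W[cream&(dist<r_out+.012)&(dist>r_in-.012)&(abs(W[...,2]-zr)<.02)]
    az=np.degrees(np.arctan2(Q[:,1]-c[1],Q[:,0]-c[0])); out=[];pts=[]
    for a in range(-180,180,20):
        q=Q[(az>=a)&(az<a+20)]
        if len(q)>8:
            z=np.percentile(q[:,2],92); t=q[q[:,2]>z-.004]; out.append((a+10,round(z,4),len(q))); pts.append(t)
    P=np.vstack(pts); print(out); print("centre,r",np.round(circ(P[:,:2],(r_in+r_out)/2),4))
    A=np.array([[c0[0],c0[1],1] for c0 in [(np.cos(np.radians(o[0])),np.sin(np.radians(o[0]))) for o in out]])
    k=np.linalg.lstsq(A,np.array([o[1] for o in out]),rcond=None)[0]; print("tilt dz/dx,dz/dy",np.round(k[:2]/r_out,4),"z",round(k[2],4))
E
python3 - <<'E'
from rimfit import *
D=np.load("s1.npz"); rimfit(D["im"],D["W"],(.5575,.352),.048,.056,.18)
D=np.load("side0.npz"); rimfit(D["im"],D["W"],(.5565,.352),.048,.056,.062)
E
python3 -m handwheel '-.0115 -.0286 0 0 0 0 -1;-.0115 -.0286 0 0 0 0 -1;-.0115 -.0286 0 0 0 0 -1;-.0115 -.0286 0 0 0 0 -1;-.0115 -.0286 0 0 0 0 -1;-.0115 -.0286 0 0 0 0 -1;-.0115 -.0286 0 0 0 0 -1;-.0115 -.0286 0 0 0 0 -1;-.0115 -.0286 0 0 0 0 -1;-.0115 -.0286 0 0 0 0 -1'
python3 -m handwheel '0 0 0 0.003 0.003 0 -1;0 0 0 0 0 0 -1;0 0 0 0 0 0 -1'
python3 - <<'E'
from h import *
im,d,W=grab("side"); np.savez("s2.npz",im=im,W=W)
im,d,W=grab("top"); np.savez("t2.npz",im=im,W=W); print(ctrl.sense()["tcp_pos"])
from rimfit import *
for n in("s2","t2"):
    D=np.load(n+".npz"); rimfit(D["im"],D["W"],(.5565,.0445),.048,.056,.18)
E
python3 to.py .5370 -.0037 .26 68
```

```text
[(-170, np.float64(0.1817), 33), (-150, np.float64(0.1818), 47), (-130, np.float64(0.1809), 43), (-90, np.float64(0.1801), 35), (-70, np.float64(0.181), 34), (-50, np.float64(0.183), 11), (-30, np.float64(0.1826), 10), (70, np.float64(0.1812), 31), (90, np.float64(0.1825), 17), (170, np.float64(0.1813), 17)]
centre,r [0.5597 0.3483 0.0518]
tilt dz/dx,dz/dy [0.0083 0.0057] z 0.1818
[(-170, np.float64(0.0643), 31), (-150, np.float64(0.0644), 38), (-130, np.float64(0.0638), 41), (-110, np.float64(0.0633), 38), (-90, np.float64(0.0633), 36), (-70, np.float64(0.0638), 27), (-50, np.float64(0.0659), 9), (10, np.float64(0.063), 27), (30, np.float64(0.0638), 36), (50, np.float64(0.0627), 38), (70, np.float64(0.0649), 34), (90, np.float64(0.0632), 29), (110, np.float64(0.0633), 26), (130, np.float64(0.0648), 12), (170, np.float64(0.0642), 14)]
centre,r [0.5555 0.3514 0.0516]
tilt dz/dx,dz/dy [-0.0034 -0.0022] z 0.0639
time_s: 4.03
tcp_pos: [0.5358, -0.0056, 0.3247]
orientation: [-0.598, -3.08, 0.001]
ft_force: [1.1, -0.0, -4.2]
grip_width: 0.007
gripper_force: 60.5
time_s: 4.28
tcp_pos: [0.53
[... 391 characters left out ...]
oat64(0.1752), 16), (170, np.float64(0.177), 20)]
centre,r [0.5571 0.0389 0.052 ]
tilt dz/dx,dz/dy [-0.0471  0.0116] z 0.1745
[(-170, np.float64(0.1777), 11), (-150, np.float64(0.1761), 20), (10, np.float64(0.1748), 28), (30, np.float64(0.1773), 29), (50, np.float64(0.1757), 28), (70, np.float64(0.1757), 27), (90, np.float64(0.175), 29), (110, np.float64(0.1757), 25), (130, np.float64(0.1767), 26), (150, np.float64(0.1762), 27), (170, np.float64(0.1766), 13)]
centre,r [0.5571 0.0408 0.0521]
tilt dz/dx,dz/dy [-0.007  -0.0079] z 0.1763
t 4.38 shift [-0.0008  0.      0.0662] len 0.066 turn [-0.0033 -0.0048  0.0013] yaw now 68.1 q [-0.11 -0.06  1.98 -0.    1.23 -1.29] F [ 0.2 -0.1 -5. ] w 0.0068
```

```bash
python3 -m handwheel '0 .003 .012 0 0 0 -1;0 0 .02 0 0 0 -1;0 0 .02 0 0 0 -1;0 0 .018 0 0 0 -1;0 0 .01 -.003 -.004 0 -1;0 0 .004 0 0 0 -1;0 0 0 0 0 0 -1;0 0 0 0 0 0 -1'
python3 - <<'E'
from rimfit import *
for n in("side","top"):
    im,d,W=grab(n); print(n,ctrl.sense()["tcp_pos"],ctrl.sense()["ft_force"])
    rimfit(im,W,(.5565,.0445),.048,.056,.096)
    if n=="side": cv2.imwrite('pics/g3.png',cv2.resize(im[140:320,240:440,::-1],None,fx=3,fy=3))
E
python3 to.py .5365 -.0006 .234 68
```

```text
time_s: 5.05
tcp_pos: [0.5381, -0.0012, 0.2438]
orientation: [0.598, 3.082, -0.0]
ft_force: [-0.2, -0.7, -3.9]
grip_width: 0.0071
gripper_force: 61.3
side [ 0.53842051 -0.0013107   0.24449491] [-0.13361947 -0.44166229 -2.70774677]
[(-170, np.float64(0.0948), 42), (-150, np.float64(0.0957), 44), (-130, np.float64(0.0945), 35), (-90, np.float64(0.0916), 18), (-70, np.float64(0.0865), 14), (50, np.float64(0.0949), 18), (70, np.float64(0.0951), 33), (90, np.float64(0.0954), 25), (110, np.float64(0.097), 9), (170, np.float64(0.0946), 23)]
centre,r [0.5606 0.0424 0.0525]
tilt dz/dx,dz/dy [-0.0509  0.0513] z 0.0932
top [ 0.53848515 -0.00141032  0.24477655] [-0.07294601 -1.42420685 -4.69161278]
[(-170, np.float64(0.0954), 11), (10, np.float64(0.0932), 26), (30, np.float64(0.0937), 29), (50, np.float64(0.0942), 26), (70, np.float64(0.0941), 25), (90, np.float64(0.0955), 23), (110, np.float64(0.0949), 21), (130, np.float64(0.0952), 23), (150, np.float64(0.0958), 25)]
centre,r [0.5601 0.0427 0.0523]
tilt dz/dx,dz/dy [-0.0202  0.0094] z 0.0943
t 5.15 shift [ 0.0022 -0.      0.0108] len 0.011 turn [0.0008 0.0036 0.0004] yaw now 68.0 q [-0.1   0.04  2.03 -0.    1.07 -1.29] F [-0.1 -1.4 -4.7] w 0.0067
```

View pics/g3.png

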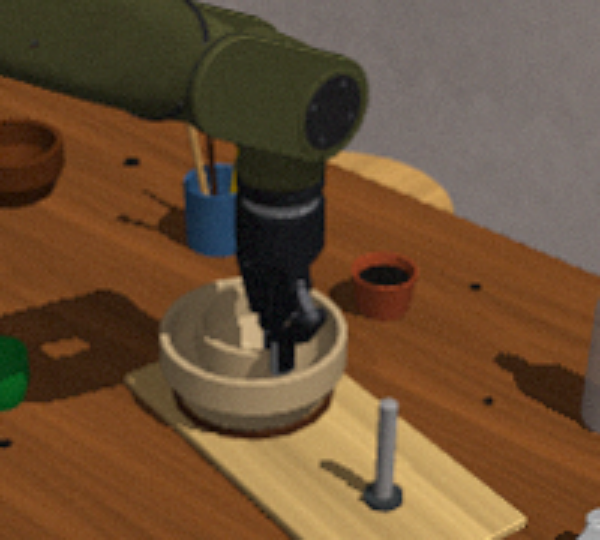

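The middle bowl hangs inside the big one with the outer finger in the gap (crop 285,360). It needs 3.5 mm of centring and about 12 mm of lowering.

```bash
python3 -m handwheel '.0035 0 .003 0 0.003 0 -1;0 0 .003 0 0 0 -1;0 0 .003 0 0 0 -1;0 0 0 0 0 0 -1'
python3 -m handwheel '0 0 .001 0 0 0 -1;0 0 .001 0 0 0 -1;0 0 0 0 0 0 -1'
python3 to.py .5365 -.0006 .232 68
python3 -m handwheel '0 0 .001 0 0 0 -1;0 0 0 0 0 0 -1;0 0 0 0 0 0 -1'
```

```text
time_s: 5.48
tcp_pos: [0.5345, -0.0002, 0.2343]
orientation: [-0.599, -3.082, -0.001]
ft_force: [0.3, 1.7, -4.0]
grip_width: 0.007
gripper_force: 61.2
time_s: 5.73
tcp_pos: [0.5349, -0.0003, 0.2339]
orientation: [-0.599, -3.082, 0.0]
ft_force: [-6.3, -0.8, 6.3]
grip_width: 0.007
gripper_force: 62.7
t 5.73 shift [-0.0016  0.0004  0.0019] len 0.003 turn [-0.0004 -0.0023  0.0003] yaw now 68.0 q [-0.1   0.04  2.04  0.    1.06 -1.29] F [-6.3 -0.8  6.3] w 0.007
time_s: 5.98
tcp_pos: [0.535, -0.0004, 0.2339]
orientation: [-0.598, -3.082, 0.0]
ft_force: [-8.1, -0.6, 12.4]
grip_width: 0.0069
gripper_force: 63.5
```

```bash
python3 -m handwheel '0 0 -.0015 0 0 0 -1;0 0 0 0 0 0 -1'
python3 -m handwheel '0 0 0 0 0 0 -.83;0 0 0 0 0 0 -.78;0 0 0 0 0 0 -.73;0 0 0 0 0 0 -.7;0 0 0 0 0 0 -.7'
python3 -m handwheel '0 0 -.006 0 0 0 -.7;0 0 -.01 0 0 0 -.7;0 0 -.015 0 0 0 -.7;0 0 -.02 0 0 0 -.7;0 0 -.025 0 0 0 -.7;0 0 -.025 0 0 0 -.7'
python3 to.py .395 .3217 .28 68
```

```text
time_s: 6.15
tcp_pos: [0.5349, -0.0003, 0.234]
orientation: [-0.599, -3.083, -0.001]
ft_force: [-2.6, 0.8, 5.1]
grip_width: 0.0067
gripper_force: 62.4
time_s: 6.57
tcp_pos: [0.5345, -0.0001, 0.2325]
orientation: [-0.599, -3.082, -0.001]
ft_force: [0.4, -0.2, -0.6]
grip_width: 0.0131
gripper_force: 0.0
time_s: 7.07
tcp_pos: [0.5345, -0.0002, 0.3355]
orientation: [-0.599, -3.082, -0.001]
ft_force: [0.9, 0.4, -0.2]
grip_width: 0.0129
gripper_force: 0.0
t 7.07 shift [0.2498 0.2462 0.056 ] len 0.355 turn [ 0.0001 -0.002   0.0002] yaw now 68.0 q [-0.1  -0.08  1.97  0.    1.25 -1.29] F [ 0.9  0.4 -0.2] w 0.0129
```

```bash
python3 -m handwheel '.025 .0222 .0035 0 0 0 -.4;.025 .0222 .0035 0 0 0 -.4;.025 .0222 .0035 0 0 0 -.4;.025 .0222 .0035 0 0 0 -.4;.025 .0222 .0035 0 0 0 -.4;.025 .0222 .0035 0 0 0 -.4;.025 .0222 .0035 0 0 0 -.4;.025 .0222 .0035 0 0 0 -.4;.025 .0222 .0035 0 0 0 -.4;.025 .0222 .0035 0 0 0 -.4'
python3 -m handwheel '0 0 .01 0 0 0 -.4;0 0 .01 0 0 0 -.4;0 0 0 0 0 0 -.4'
python3 - <<'E'
from rimfit import *
im,d,W=grab("top"); rimfit(im,W,(.5565,.0445),.048,.056,.082); print("big",rim(W,322,229,42,.082,.081))
Q=W[189:269,282:362].reshape(-1,3);Q=Q[(abs(Q[:,2]-.082)<.006)&(np.hypot(Q[:,0]-.5565,Q[:,1]-.0445)>.072)];print("big only",circ(Q[:,:2],.081))
im,d,W=grab("side"); rimfit(im,W,(.5565,.0445),.048,.056,.082)
E
python3 to.py .386 .2995 .207 68
```

```text
time_s: 7.9
tcp_pos: [0.385, 0.3007, 0.3005]
orientation: [-0.599, -3.083, -0.003]
ft_force: [-0.1, -0.3, 0.2]
grip_width: 0.0257
gripper_force: 0.0
time_s: 8.15
tcp_pos: [0.3852, 0.2988, 0.2775]
orientation: [-0.597, -3.08, 0.003]
ft_force: [-0.5, -0.7, 0.7]
grip_width: 0.0252
gripper_force: 0.0
[(-170, np.float64(0.0842), 24), (-150, np.float64(0.0854), 24), (-130, np.float64(0.085), 23), (-110, np.float64(0.0844), 23), (-90, np.float64(0.0848), 21), (-70, np.float64(0.0847), 27), (-50, np.float64(0.0853), 28), (-30, np.float64(0.0847), 29), (-10, np.float64(0.086), 25), (10, np.float64(0.083), 30), (30, np.float64(0.0852), 28), (50, np.float64(0.085), 25), (70, np.float64(0.0856), 27), (90, np.float64(0.0847), 20), (110, np.float64(0.0836), 25), (130, np.float64(0.0856), 25), (150, np.float64(0.0864), 25), (170, np.float64(0.0842), 25)]
centre,r [0.5563 0.0447 0.0519]
tilt dz/dx,dz/dy [-0.0009  0.0009] z 0.0849
big (array([0.5565, 0.0445, 0.0774]), 1069, np.float64(0.082))
big only [0.55654824 0.04457308 0.08055423]
[(-170, np.float64(0.0854), 42), (-150, np.float64(0.0848), 43), (-130, np.float64(0.0848), 45), (-110, np.float64(0.0858), 46), (-90, np.float64(0.0852), 38), (-70, np.float64(0.0859), 26), (-50, np.float64(0.0872), 14), (-30, np.float64(0.0859), 16), (-10, np.float64(0.0871), 27), (10, np.float64(0.0847), 36), (30, np.float64(0.0839), 52), (50, np.float64(0.085), 47), (70, np.float64(0.0848), 50), (90, np.float64(0.0838), 33), (110, np.float64(0.0866), 24), (130, np.float64(0.0857), 14), (150, np.float64(0.0859), 18), (170, np.float64(0.0853), 30)]
centre,r [0.5564 0.045  0.0519]
tilt dz/dx,dz/dy [ 0.0016 -0.0071] z 0.0854
t 8.25 shift [0.0004 0.001  0.0719] len 0.072 turn [-0.0011 -0.0025 -0.0011] yaw now 67.9 q [ 0.55 -0.12  2.12  0.    1.15 -0.64] F [ 0.7 -0.7 -0.6] w 0.0254
```

The middle bowl stands flat and centred to within 0.3 mm. Now the small bowl.

```bash
python3 -m handwheel '.0019 .002 .012 0 -.002 0 -.4;0 0 .02 0 0 0 -.4;0 0 .02 0 0 0 -.4;0 0 .012 0 0 0 -.4;0 0 .008 0 0 0 -.4;0 0 0 0 0 0 -.4'
python3 to.py .385 .301 .207 68
python3 -m handwheel '0 0 0 0 0 0 -.55;0 0 0 0 0 0 -.65;0 0 0 0 0 0 -.8;0 0 0 0 0 0 -1;0 0 0 0 0 0 -1;0 0 0 0 0 0 -1' 35
python3 -m handwheel '0 0 -.005 0 0 0 -1;0 0 -.01 0 0 0 -1;0 0 -.02 0 0 0 -1;0 0 -.02 0 0 0 -1;0 0 -.02 0 0 0 -1;0 0 -.02 0 0 0 -1;0 0 -.025 0 0 0 -1;0 0 0 0 0 0 -1;0 0 0 0 0 0 -1'
python3 - <<'E'
from rimfit import *
print(ctrl.sense()["tcp_pos"])
for n in("side","top"):
    im,d,W=grab(n); rimfit(im,W,(.395,.3217),.020,.028,.173)
E
python3 to.py .5455 .0215 .327 68
```

```text
time_s: 8.75
tcp_pos: [0.3848, 0.3009, 0.2058]
orientation: [-0.601, -3.081, 0.003]
ft_force: [-0.8, -0.7, -0.4]
grip_width: 0.0259
gripper_force: 0.0
t 8.75 shift [-0.0002  0.0002 -0.0012] len 0.001 turn [-0.0026 -0.0018 -0.0012] yaw now 67.9 q [ 0.55 -0.01  2.16 -0.    1.   -0.63] F [-0.8 -0.7 -0.4] w 0.0259
time_s: 9.25
tcp_pos: [0.3855, 0.3023, 0.2087]
orientation: [0.598, 3.082, 0.003]
ft_force: [-0.9, 0.3, 5.7]
grip_width: 0.0101
gripper_force: 31.8
time_s: 10.0
tcp_pos: [0.385, 0.302, 0.3291]
orientation: [0.599, 3.082, 0.004]
ft_force: [-1.5, 0.3, -1.5]
grip_width: 0.0099
gripper_force: 31.3
[0.38504356 0.301973   0.32906858]
[(-170, np.float64(0.1796), 23), (-150, np.float64(0.1745), 23), (-90, np.float64(0.1772), 9), (-70, np.float64(0.1753), 16), (-50, np.float64(0.1765), 10)]
centre,r [0.3915 0.3208 0.0253]
tilt dz/dx,dz/dy [0.028 0.147] z 0.1795
[(-50, np.float64(0.1734), 11)]
centre,r [ 25.4704 -30.494   39.7036]
tilt dz/dx,dz/dy [ 1.9903 -2.372 ] z 0.0867
t 10.1 shift [-0.2543 -0.1993 -0.0009] len 0.323 turn [-0.0017 -0.0012  0.0002] yaw now 68.0 q [ 0.56 -0.18  2.08 -0.    1.24 -0.63] F [ 1.   0.3 -1.7] w 0.0097
```

```bash
python3 -m handwheel '-.0254 -.02 0 0 0 0 -1;-.0254 -.02 0 0 0 0 -1;-.0254 -.02 0 0 0 0 -1;-.0254 -.02 0 0 0 0 -1;-.0254 -.02 0 0 0 0 -1;-.0254 -.02 0 0 0 0 -1;-.0254 -.02 0 0 0 0 -1;-.0254 -.02 0 0 0 0 -1;-.0254 -.02 0 0 0 0 -1;-.0254 -.02 0 0 0 0 -1'
python3 -m handwheel '0 0 .02 0 0 0 -1;0 0 .02 0 0 0 -1;0 0 .015 0 0 0 -1;0 0 .01 0 0 0 -1;0 0 0 0 0 0 -1;0 0 0 0 0 0 -1'
python3 - <<'E'
from rimfit import *
print(ctrl.sense()["tcp_pos"],ctrl.sense()["ft_force"])
for n in("side","top"):
    im,d,W=grab(n)
    f=im.astype(float); cream=(f[...,0]>90)&(f[...,2]>0.6*f[...,0])&(f[...,0]>1.05*f[...,2])
    Q=W[cream&(np.hypot(W[...,0]-.5565,W[...,1]-.0445)<.045)&(W[...,2]>.097)&(W[...,2]<.125)]
    print(n,len(Q)); z=np.percentile(Q[:,2],[50,85,95]); print(z); T=Q[Q[:,2]>z[2]-.006]; print(np.round(circ(T[:,:2],.024),4),T.min(0),T.max(0))
    cv2.imwrite(f'pics/p_{n}.png',cv2.resize(im[140:320,240:440,::-1] if n=="side" else im[170:290,260:400,::-1],None,fx=3,fy=3,interpolation=cv2.INTER_CUBIC))
E
python3 to.py .5455 .0215 .232 68
```

```text
time_s: 10.93
tcp_pos: [0.5454, 0.0197, 0.3248]
orientation: [-0.599, -3.08, 0.001]
ft_force: [1.1, 0.2, -0.8]
grip_width: 0.01
gripper_force: 34.4
time_s: 11.43
tcp_pos: [0.545, 0.0214, 0.2609]
orientation: [-0.598, -3.081, 0.001]
ft_force: [-0.0, 0.1, -0.4]
grip_width: 0.0098
gripper_force: 34.5
[0.54497945 0.02141011 0.26089005] [-0.00394323  0.10091154 -0.40450332]
side 65
[0.10531887 0.10881688 0.1099316 ]
[0.5524 0.0388 0.0249] [0.52517971 0.02520243 0.10401869] [0.56434005 0.0674083  0.11236765]
top 7
[0.10889871 0.11047484 0.11090473]
[0.7065 6.1903 6.1311] [0.53622619 0.06111353 0.1058747 ] [0.55088271 0.06150353 0.11111967]
t 11.53 shift [ 0.0004 -0.0001  0.0311] len 0.031 turn [0.0004 0.0011 0.0006] yaw now 68.0 q [-0.06  0.03  2.   -0.    1.11 -1.25] F [-0.8 -0.9 -1. ] w 0.0099
```

View pics/p_side.png

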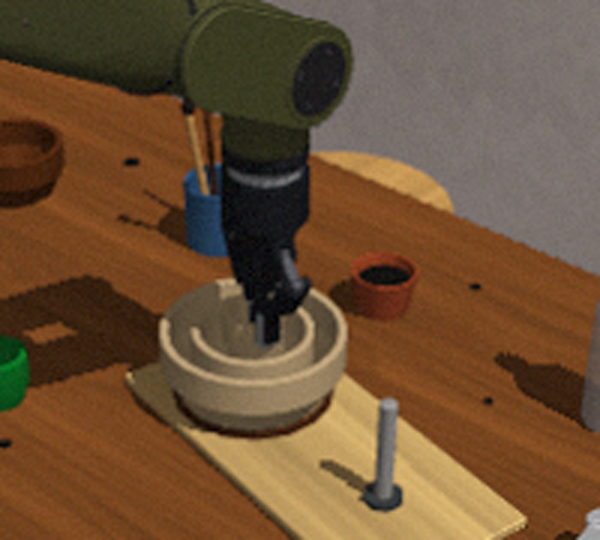

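The small bowl hangs over the middle one (crop 265,325), clear of everything. I'll centre by about 5 mm, then lower it.

```bash
python3 -m handwheel '.0009 .0049 .005 0 0 0 -1;0 0 .008 0 0 0 -1;0 0 .006 0 0 0 -1;0 0 .002 0 0 0 -1;0 0 0 0 0 0 -1'
python3 -m handwheel '0 0 .0015 0 0 0 -1;0 0 .0015 0 0 0 -1;0 0 0 0 0 0 -1'
python3 -m handwheel '0 0 .001 0 0 0 -1;0 0 .001 0 0 0 -1;0 0 0 0 0 0 -1'
python3 to.py .546 .0262 .2325 68
```

```text
time_s: 11.95
tcp_pos: [0.546, 0.0262, 0.2401]
orientation: [-0.599, -3.082, 0.001]
ft_force: [-0.1, 0.0, -1.8]
grip_width: 0.0096
gripper_force: 34.5
time_s: 12.2
tcp_pos: [0.5465, 0.0261, 0.2382]
orientation: [-0.599, -3.084, 0.0]
ft_force: [-0.6, 1.5, -0.8]
grip_width: 0.0098
gripper_force: 34.5
time_s: 12.45
tcp_pos: [0.5468, 0.0261, 0.2368]
orientation: [0.599, 3.083, 0.0]
ft_force: [-0.8, -0.7, 1.0]
grip_width: 0.0099
gripper_force: 34.8
t 12.45 shift [ 0.0007 -0.0002  0.0043] len 0.004 turn [0.0001 0.0006 0.0001] yaw now 68.0 q [-0.05  0.07  2.01 -0.    1.06 -1.24] F [-0.8 -0.7  1. ] w 0.0099
```

```bash
python3 -m handwheel '0 0 .001 0 0 0 -1;0 0 0 0 0 0 -1;0 0 0 0 0 0 -1'
python3 - <<'E'
from h import *
im,d,W=grab("top")
cv2.imwrite("pics/q.png",cv2.resize(np.hstack([im[170:290,260:380,::-1]]),None,fx=4,fy=4,interpolation=cv2.INTER_CUBIC))
E
python3 -m handwheel '0 0 .001 0 0 0 -1;0 0 0 0 0 0 -1;0 0 0 0 0 0 -1'
```

```text
time_s: 12.7
tcp_pos: [0.5469, 0.0261, 0.2368]
orientation: [0.599, 3.083, -0.0]
ft_force: [-3.4, -0.3, 6.6]
grip_width: 0.0097
gripper_force: 35.5
time_s: 13.0
tcp_pos: [0.5471, 0.026, 0.2368]
orientation: [0.599, 3.084, -0.001]
ft_force: [-5.9, -1.3, 12.3]
grip_width: 0.0099
gripper_force: 36.3
```

```bash
python3 -m handwheel '0 0 -.0022 0 0 0 -1;0 0 0 0 0 0 -1'
python3 -m handwheel '0 0 0 0 0 0 -.75;0 0 0 0 0 0 -.7;0 0 0 0 0 0 -.66;0 0 0 0 0 0 -.66;0 0 0 0 0 0 -.66'
python3 -m handwheel '0 0 -.004 0 0 0 -.66;0 0 -.008 0 0 0 -.66;0 0 -.015 0 0 0 -.66;0 0 -.025 0 0 0 -.66;0 0 -.025 0 0 0 -.66;0 0 -.025 0 0 0 -.66'
python3 to.py .46 -.325 .30 96.3
```

```text
time_s: 13.17
tcp_pos: [0.5467, 0.0262, 0.2371]
orientation: [0.599, 3.083, 0.0]
ft_force: [0.5, 0.1, -1.6]
grip_width: 0.0098
gripper_force: 34.5
time_s: 13.58
tcp_pos: [0.5464, 0.0262, 0.2362]
orientation: [-0.599, -3.083, 0.0]
ft_force: [-0.2, -0.3, 0.1]
grip_width: 0.0143
gripper_force: 0.0
time_s: 14.08
tcp_pos: [0.5464, 0.0261, 0.3402]
orientation: [0.599, 3.084, -0.0]
ft_force: [0.8, -0.2, -0.4]
grip_width: 0.0147
gripper_force: 0.0
t 14.08 shift [-0.0514 -0.3579  0.0403] len 0.364 turn [-0.000e+00  2.000e-04 -4.937e-01] yaw now 68.0 q [-0.05 -0.05  1.94 -0.    1.25 -1.24] F [ 0.8 -0.2 -0.4] w 0.0147
```

```bash
python3 -m handwheel '-.005 -.036 .002 0 0 0 0;-.005 -.036 .002 0 0 0 0;-.005 -.036 .002 0 0 0 0;-.005 -.036 .002 0 0 0 0;-.005 -.036 .002 0 0 0 0;-.005 -.036 .004 0 0 0 0;0 0 0 0 0 0 0'
python3 - <<'E'
from rimfit import *
for n in("top","side"):
    im,d,W=grab(n); print(n)
    rimfit(im,W,(.5565,.0445),.048,.056,.082);rimfit(im,W,(.5565,.0445),.020,.028,.082)
    if n=="top":
        np.savez("t5.npz",im=im,W=W)
        Q=W[190:315,435:495].reshape(-1,3); B=Q[(Q[:,2]>.038)&(Q[:,2]<.05)&(Q[:,0]>.435)&(Q[:,0]<.56)]
        for _ in range(3):
            vx,vy,x0,y0=cv2.fitLine((B[:,:2]*1000).astype(np.float32),cv2.DIST_HUBER,0,.01,.01).ravel(); e=(B[:,0]*1000-x0)*vy-(B[:,1]*1000-y0)*vx; B=B[abs(e)<10]
        print("bar dir",np.degrees(np.arctan2(vy,vx))," at ",x0,y0,len(B),"e",e.min(),e.max()); print("hub",rim(W,470,288,16,.044,.02,.008))
        H=Q[(Q[:,2]>.036)&(Q[:,2]<.052)&(Q[:,0]<.425)];print("hub ext",np.percentile(H,[2,98],axis=0))
        P=Q[(Q[:,2]>.036)&(Q[:,2]<.052)&(Q[:,0]>.56)];print("pad ext",np.percentile(P,[2,98],axis=0))
E
python3 to.py .46 -.325 .30 96.3
```

```text
time_s: 14.67
tcp_pos: [0.4921, -0.1898, 0.325]
orientation: [0.608, 3.082, -0.004]
ft_force: [-0.3, 0.2, -0.2]
grip_width: 0.0429
gripper_force: 0.0
top
[(-170, np.float64(0.0835), 23), (-150, np.float64(0.0836), 25), (-130, np.float64(0.0852), 24), (-110, np.float64(0.084), 23), (-90, np.float64(0.0848), 21), (-70, np.float64(0.0836), 26), (-50, np.float64(0.0835), 28), (-30, np.float64(0.0836), 28), (-10, np.float64(0.0843), 27), (10, np.float64(0.0839), 30), (30, np.float64(0.0847), 28), (50, np.float64(0.0856), 26), (70, np.float64(0.0859), 27), (90, np.float64(0.086), 21), (110, np.float64(0.0856), 25), (130, np.float64(0.0846), 25), (150, np.float64(0.0847), 25), (170, np.float64(0.0847), 24)]
centre,r [0.5561 0.0448 0.0517]
tilt dz/dx,dz/dy [-0.001   0.0144] z 0.0845
[(-170, np.float64(0.0838), 15), (-150, np.float64(0.0847), 13), (-130, np.float64(0.0862), 11), (-110, np.float64(0.0856), 10), (-90, np.float64(0.0865), 12), (-70, np.float64(0.0849), 10), (-50, np.float64(0.0827), 11), (-30, np.float64(0.0859), 12), (-10, np.float64(0.0828), 11), (10, np.float64(0.085), 10), (30, np.float64(0.0853), 11), (50, np.float64(0.0846), 12), (70, np.float64(0.0839), 11), (90, np.float64(0.0825), 10), (110, np.float64(0.0843), 11), (130, np.float64(0.0837), 13), (150, np.float64(0.0856), 12), (170, np.float64(0.0828), 13)]
centre,r [0.5548 0.0455 0.0238]
tilt dz/dx,dz/dy [-0.0003 -0.0249] z 0.0845
t 14.72 shift [-0.0218 -0.1393  0.0251] len 0.143 turn [-3.000e-04  3.000e-04 -4.986e-01] yaw now 67.7 q [-0.47 -0.08  2.   -0.    1.23 -1.65] F [0.1 0.2 0.7] w 0.043Traceback (most recent call last):
  File "<stdin>", line 9, in <module>
cv2.error: OpenCV(4.12.0) /io/opencv/modules/imgproc/src/linefit.cpp:50: error: (-215:Assertion failed) count > 0 in function 'fitLine2D_wods'
```

Both bowls stand flat and concentric to within 1.5 mm. The robot hides the clamp arm from above here, so I'll use the initial top image and a fresh side image for it.

```bash
python3 - <<'E'
from h import *
im,d,W2=grab("side")
for n,W,sl in (("top",np.load("top0.npz")["W"],np.s_[190:315,435:495]),("side0",np.load("side0.npz")["W"],np.s_[300:390,380:460]),("side",W2,np.s_[300:390,380:460])):
    Q=W[sl].reshape(-1,3); print(n); Q=Q[(Q[:,2]>.037)&(Q[:,2]<.052)]
    B=Q[(Q[:,0]>.435)&(Q[:,0]<.56)]
    for _ in range(3):
        vx,vy,x0,y0=cv2.fitLine((B[:,:2]*1000).astype(np.float32),cv2.DIST_HUBER,0,.01,.01).ravel(); e=(B[:,0]*1000-x0)*vy-(B[:,1]*1000-y0)*vx; k=abs(e)<10; B=B[k]
    print("bar dir",np.degrees(np.arctan2(vy,vx)),"at",x0,y0,len(B),"e",e.min(),e.max(),"z",np.median(B[:,2]))
    u=np.array([vx,vy])/1000*1000; s=(Q[:,:2]-[x0/1000,y0/1000])@u; t=(Q[:,:2]-[x0/1000,y0/1000])@[-u[1],u[0]]
    o=abs(t)<.03; lo,hi=np.percentile(s[o],[.7,99.3]); print("ends",np.array([x0,y0])/1000+lo*u,np.array([x0,y0])/1000+hi*u,hi-lo)
    H=Q[s<lo+.05]; print("hub w",np.percentile(t[s<lo+.045],[2,98])," hub circ",circ(H[:,:2],.022))
E
```

```text
top
bar dir 6.550882 at 498.0304 -321.84277 358 e -8.944401384698448 10.11354010648506 z 0.04430025848296937
ends [ 0.37359558 -0.33613227] [ 0.59366974 -0.31085999] 0.221520485425394
hub w [-0.02250733  0.02341306]  hub circ [ 0.39525304 -0.33228579  0.01880113]
side0
bar dir 6.9592495 at 495.2432 -323.49118 306 e -10.124602098824013 8.83297157507872 z 0.04453955984746416
ends [ 0.36903018 -0.33889708] [ 0.59335739 -0.3115151 ] 0.22599219246093405
hub w [-0.02018412  0.02645677]  hub circ [ 0.39152521 -0.33330726  0.01994569]
side
bar dir 6.7089934 at 494.82016 -323.09332 312 e -10.00639293437947 8.485618217673506 z 0.044551972764837244
ends [ 0.36912061 -0.33787963] [ 0.59437201 -0.31138282] 0.22680450415013875
hub w [-0.02174611  0.02582435]  hub circ [ 0.39178423 -0.33310393  0.02007916]
```

```bash
python3 -m handwheel '-.0055 -.035 .006 0 0 .12 .18;0 0 0 0 0 .12 .18;0 0 0 0 0 .12 .18;0 0 0 0 0 .12 .18;0 0 0 0 0 .12 .18;0 0 0 0 0 .12 .18;0 0 0 0 0 .12 .18;0 0 0 0 0 .12 .18;0 0 0 0 0 .12 .18;0 0 0 0 0 .12 .18'
python3 -m handwheel '0 0 0 0 0 .12 .18;0 0 0 0 0 .12 .18;0 0 0 0 0 .12 .18;0 0 0 0 0 .12 .18;0 0 0 0 0 .12 .18;0 0 0 0 0 .12 .18;0 0 0 0 0 .12 .18;0 0 0 0 0 .12 .18;0 0 0 0 0 .12 .18;0 0 0 0 0 .12 .18'
python3 -m handwheel '0 0 0 0 0 .12 .18;0 0 0 0 0 .12 .18;0 0 0 0 0 0 .18;0 0 0 0 0 0 .18'
python3 to.py .4571 -.3266 .25 -83.35
```

```text
time_s: 15.6
tcp_pos: [0.4861, -0.2183, 0.3191]
orientation: [2.24, 2.203, 0.001]
ft_force: [0.6, 0.1, 0.1]
grip_width: 0.0503
gripper_force: 0.0
time_s: 16.43
tcp_pos: [0.4861, -0.2183, 0.3191]
orientation: [3.092, 0.553, 0.001]
ft_force: [-0.4, 1.1, -0.3]
grip_width: 0.0507
gripper_force: 0.0
time_s: 16.77
tcp_pos: [0.4859, -0.2188, 0.319]
orientation: [3.136, 0.193, 0.001]
ft_force: [-0.2, 0.2, -0.7]
grip_width: 0.0504
gripper_force: 0.0
t 16.77 shift [-0.0419  0.1035  0.069 ] len 0.131 turn [ 0.0001 -0.0005  0.0066] yaw now -83.0 q [-0.52 -0.07  1.99  0.    1.21  0.92] F [-0.2  0.2 -0.7] w 0.0504
```

```bash
python3 -m handwheel '-.0084 .0207 .0138 0 0 .0066 .18;-.0084 .0207 .0138 0 0 0 .18;-.0084 .0207 .0138 0 0 0 .18;-.0084 .0207 .0138 0 0 0 .18;-.0083 .0207 .0138 0 0 0 .18;0 0 0 0 0 0 .18;0 0 0 0 0 0 .18'
python3 -m handwheel '0 0 .02 0 0 0 .18;0 0 .02 0 0 0 .18;0 0 .014 0 0 0 .18;0 0 .006 0 0 0 .18;0 0 0 0 0 0 .18;0 0 0 0 0 0 .18'
python3 to.py .4571 -.3266 .187 -83.35
python3 - <<'E'
from h import *
im,d,W=grab("side"); cv2.imwrite('pics/c1.png',cv2.resize(im[270:420,340:520,::-1],None,fx=3.5,fy=3.5,interpolation=cv2.INTER_CUBIC))
E
```

```text
time_s: 17.35
tcp_pos: [0.4552, -0.3275, 0.2487]
orientation: [-3.135, -0.176, 0.002]
ft_force: [0.1, 0.4, -0.2]
grip_width: 0.0502
gripper_force: 0.0
time_s: 17.85
tcp_pos: [0.4561, -0.327, 0.1904]
orientation: [3.136, 0.177, 0.001]
ft_force: [0.2, -0.5, -0.1]
grip_width: 0.0505
gripper_force: 0.0
t 17.85 shift [ 0.0011 -0.0003  0.0034] len 0.004 turn [ 0.0006 -0.0008 -0.0033] yaw now -83.5 q [-0.72  0.16  2.    0.    0.98  0.74] F [ 0.2 -0.5 -0.1] w 0.0505
```

View pics/c1.png

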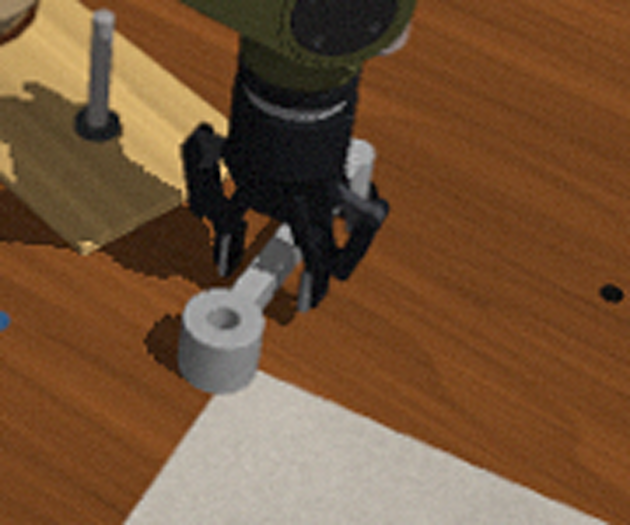

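The fingers straddle the bar just beyond the hub (bar at crop 268,255). I'll lower 3 mm, grip and lift.

```bash
python3 -m handwheel '.001 0 .003 0 0 0 .18;0 0 0 0 0 0 .0;0 0 0 0 0 0 -.3;0 0 0 0 0 0 -.6;0 0 0 0 0 0 -.9;0 0 0 0 0 0 -1;0 0 0 0 0 0 -1;0 0 0 0 0 0 -1' 100
python3 -m handwheel '0 0 -.003 0 0 0 -1;0 0 -.005 0 0 0 -1;0 0 -.01 0 0 0 -1;0 0 -.02 0 0 0 -1;0 0 -.025 0 0 0 -1;0 0 -.025 0 0 0 -1;0 0 -.025 0 0 0 -1;0 0 -.025 0 0 0 -1;0 0 0 0 0 0 -1;0 0 0 0 0 0 -1'
python3 - <<'E'
from h import *
s=ctrl.sense();print(s["tcp_pos"],s["ft_force"],s["moment"])
im,d,W=grab("side"); np.savez("s6.npz",im=im,W=W); cv2.imwrite('pics/c2.png',cv2.resize(im[230:400,340:500,::-1],None,fx=3.5,fy=3.5,interpolation=cv2.INTER_CUBIC))
E
python3 to.py .5277 -.0782 .34 -13.2
```

```text
time_s: 18.57
tcp_pos: [0.4566, -0.3274, 0.1872]
orientation: [3.137, 0.174, 0.001]
ft_force: [-0.8, 1.7, 5.4]
grip_width: 0.0169
gripper_force: 98.8
time_s: 19.4
tcp_pos: [0.4566, -0.3275, 0.3261]
orientation: [3.134, 0.174, 0.004]
ft_force: [-1.3, -0.2, -4.8]
grip_width: 0.0167
gripper_force: 98.1
[ 0.45661138 -0.32754784  0.32612658] [-1.27769621 -0.16247149 -4.81101789] [ 0.03096125  0.00447653 -0.06018988]
t 19.45 shift [ 0.0988 -0.2394 -0.0161] len 0.259 turn [-6.0000e-04  1.0000e-04 -1.2293e+00] yaw now -83.6 q [-0.72 -0.01  1.93 -0.    1.22  0.74] F [-0.5 -0.1 -4.5] w 0.0165
```

View pics/c2.png

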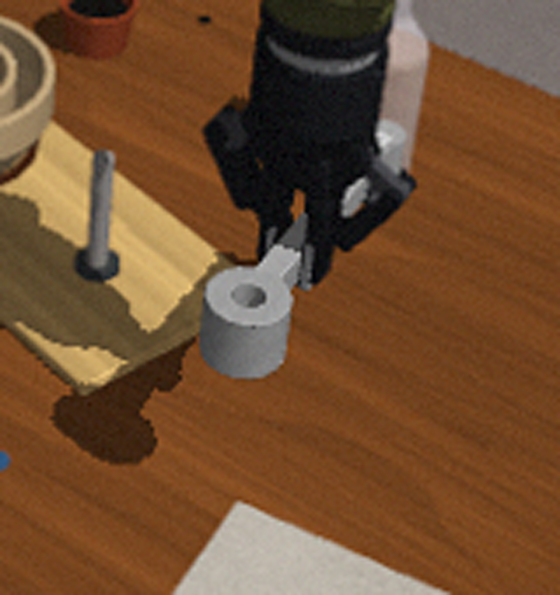

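The arm is lifted and looks level (hub at crop 246,320). Translating first, then turning.

```bash
python3 -m handwheel '.004 -.01 -.003 0 0 0 -1;.01 -.024 -.004 0 0 0 -1;.0125 -.03 -.004 0 0 0 -1;.0125 -.03 -.004 0 0 0 -1;.0125 -.03 -.003 0 0 0 -1;.0125 -.03 0 0 0 0 -1;.0125 -.03 0 0 0 0 -1;.0125 -.03 0 0 0 0 -1;.0075 -.018 0 0 0 0 -1;.0028 -.0074 0 0 0 0 -1'
python3 -m handwheel '0 0 0 0 0 -.05 -1;0 0 0 0 0 -.1 -1;0 0 0 0 0 -.12 -1;0 0 0 0 0 -.12 -1;0 0 0 0 0 -.12 -1;0 0 0 0 0 -.12 -1;0 0 0 0 0 -.12 -1;0 0 0 0 0 -.12 -1;0 0 0 0 0 -.12 -1;0 0 0 0 0 -.12 -1'
python3 -m handwheel '0 0 0 0 0 -.08 -1;0 0 0 0 0 -.03 -1;0 0 0 0 0 -.0093 -1;0 0 0 0 0 0 -1;0 0 0 0 0 0 -1;0 0 0 0 0 0 -1'
python3 to.py .5277 -.0782 .335 -13.2
python3 - <<'E'
from h import *
for n in("side","top"):
    im,d,W=grab(n); np.savez(n+"7.npz",im=im,W=W)
    cv2.imwrite(f'pics/f_{n}.png',cv2.resize(im[120:340,230:450,::-1] if n=="side" else im[180:290,270:420,::-1],None,fx=2.7,fy=2.7,interpolation=cv2.INTER_CUBIC))
a=cv2.imread('pics/f_side.png')
E
```

```text
time_s: 20.28
tcp_pos: [0.5282, -0.0751, 0.3399]
orientation: [-3.134, -0.18, 0.006]
ft_force: [-0.5, 0.1, -3.9]
grip_width: 0.0164
gripper_force: 98.4
time_s: 21.12
tcp_pos: [0.5279, -0.0784, 0.3404]
orientation: [-2.567, -1.807, 0.004]
ft_force: [0.1, 0.9, -3.5]
grip_width: 0.0167
gripper_force: 98.2
time_s: 21.62
tcp_pos: [0.5284, -0.0784, 0.342]
orientation: [-2.462, -1.95, 0.001]
ft_force: [-0.5, 0.5, -4.6]
grip_width: 0.016
gripper_force: 98.2
t 21.62 shift [ 0.     -0.0007  0.007 ] len 0.007 turn [-0.001   0.     -0.0006] yaw now -13.2 q [-0.25 -0.08  1.97 -0.    1.26 -0.02] F [-0.5  0.5 -4.6] w 0.016
```

View pics/f_side.png

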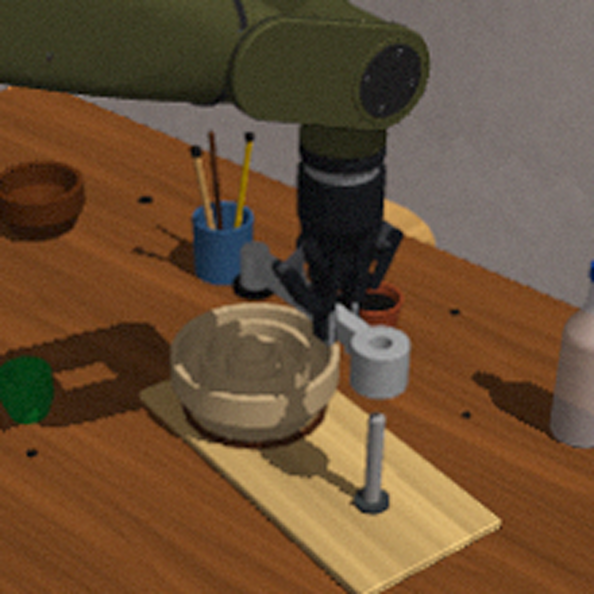

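The hub hangs above the post (crop 380,358 over 376,420) and the pad is beyond the gripper at (253,270). Now a numerical check of hub, pad and level against the post.

```bash
cat > chk.py <<'E'
from h import *
import sys
def fixr(P,r,c0):
    s=least_squares(lambda p:np.hypot(*(P-p).T)-r,c0,loss="soft_l1",f_scale=.0015);return s.x
def run(D):
    for n in("side","top"):
        im,W=D[n]; g=im.astype(float); grey=(g.max(-1)-g.min(-1)<35)&(g.mean(-1)>70); print(n)
        near=lambda c,r:np.hypot(W[...,0]-c[0],W[...,1]-c[1])<r
        Q=W[near((.5135,-.1385),.008+.012)&grey&(W[...,2]>.05)&(W[...,2]<.122)];
        if len(Q)>8: print(" post",len(Q),fixr(Q[:,:2],.008,Q[:,:2].mean(0)),Q[:,2].max())
        H=W[near((.5135,-.1385),.04)&grey&(W[...,2]>.135)&(W[...,2]<.25)]; zt=np.percentile(H[:,2],90); print(" hub n",len(H),"z",np.round(np.percentile(H[:,2],[1,10,50,90,98]),4))
        T=H[H[:,2]>zt-.005]; S=H[(H[:,2]<zt-.012)]
        if len(T)>10: print("  top ring",len(T),"ext",T[:,:2].min(0),T[:,:2].max(0),circ(T[:,:2],.018), "z-plane",np.linalg.lstsq(np.c_[T[:,:2]-T[:,:2].mean(0),np.ones(len(T))],T[:,2],rcond=None)[0])
        if len(S)>10: print("  side",len(S),fixr(S[:,:2],.026,(.5135,-.1385)))
        P=W[near((.5565,.0445),.035)&(g.max(-1)-g.min(-1)<35)&(W[...,2]>.12)&(W[...,2]<.25)]
        if len(P)>10:
            zp=np.percentile(P[:,2],[1,10,50,90,98]);print(" pad n",len(P),"z",np.round(zp,4)); S=P[(P[:,2]<zp[3]-.008)&(P[:,2]>zp[3]-.026)]; T=P[P[:,2]>zp[3]-.005]
            print("  stem",len(S),fixr(S[:,:2],.014,(.5565,.0445)) if len(S)>8 else "","top",len(T),fixr(T[:,:2],.0095,T[:,:2].mean(0)),T[:,:2].min(0),T[:,:2].max(0))
E
python3 - <<'E'
from chk import *
D={n:(np.load(n+"7.npz")["im"],np.load(n+"7.npz")["W"]) for n in("side","top")}; run(D); s=ctrl.sense(); print(s["tcp_pos"])
# initial post / washer
for n in("top","side"):
    Z=np.load(n+"0.npz");W=Z["W"]; q=W[(np.hypot(W[...,0]-.5135,W[...,1]+.1385)<.02)&(W[...,2]>.04)&(W[...,2]<.122)]; print(n,len(q),fixr(q[:,:2],.008,q[:,:2].mean(0)), q[q[:,2]>.108].mean(0))
    q=W[(abs(W[...,2]-.012)<.005)&(W[...,0]>.3)&(np.hypot(W[...,0]-.535,W[...,1]+.047)<.21)]
E
```

```text
side
 post 115 [ 0.51554338 -0.13660704] 0.11929842687372572
 hub n 542 z [0.1582 0.1665 0.1939 0.2019 0.2036]
  top ring 236 ext [ 0.48560633 -0.16351187] [ 0.53740989 -0.1009362 ] [ 0.51180628 -0.13699113  0.02089543] z-plane [0.01125387 0.00441918 0.20077718]
  side 230 [ 0.51435013 -0.13691868]
 pad n 244 z [0.1573 0.1611 0.1847 0.2014 0.2034]
  stem 57 [0.55707008 0.03331263] top 78 [0.55378311 0.03890433] [0.53966634 0.01453274] [0.56955738 0.05973386]
top
 hub n 15 z [0.1698 0.1801 0.197  0.2008 0.2016]
 pad n 327 z [0.1568 0.1605 0.197  0.2008 0.2021]
  stem 11 [0.55534942 0.03006761] top 185 [0.55510843 0.03497518] [0.54271367 0.01116714] [0.57066043 0.0565146 ]
[ 0.5284924  -0.07837307  0.34232994]
top 60 [ 0.51527123 -0.14060249] [ 0.51511171 -0.13980375  0.11479062]
side 167 [ 0.51541378 -0.13672705] [ 0.51275295 -0.13856821  0.11522456]
```

```bash
python3 -m handwheel '0 .0008 .002 0 0 0 -1;0 0 .003 0 0 0 -1;0 0 .002 0 0 0 -1;0 0 0 0 0 0 -1;0 0 0 0 0 0 -1;0 0 0 0 0 0 -1;0 0 0 0 0 0 -1;0 0 0 0 0 0 -1'
python3 - <<'E'
from chk import *
from rimfit import rimfit
D={}
for n in("side","top"):
    im,d,W=grab(n); D[n]=(im,W)
run(D); s=ctrl.sense(); print(s["tcp_pos"],s["ft_force"],s["joint_vel"].round(3),s["time_s"],R.from_rotvec(s["orientation"]).as_matrix()[:,2])
rimfit(*D["side"],(.5565,.0445),.077,.085,.082)
E
```

```text
time_s: 22.38
tcp_pos: [0.5294, -0.0786, 0.3357]
orientation: [2.462, 1.951, 0.0]
ft_force: [0.1, 0.5, -4.1]
grip_width: 0.0167
gripper_force: 98.2
side
 post 115 [ 0.51581459 -0.13630416] 0.121228565006823
 hub n 537 z [0.1525 0.1601 0.1877 0.1958 0.1973]
  top ring 238 ext [ 0.48772004 -0.16449437] [ 0.54020212 -0.10012714] [ 0.51291423 -0.13692978  0.02097121] z-plane [-0.00127639  0.0044685   0.1944347 ]
  side 229 [ 0.51525615 -0.13701429]
 pad n 239 z [0.1511 0.1547 0.1765 0.1955 0.197 ]
  stem 60 [0.55817872 0.03272437] top 78 [0.55454325 0.03740915] [0.54169735 0.0123385 ] [0.56806796 0.05925601]
top
 hub n 14 z [0.1613 0.1671 0.1913 0.195  0.1961]
 pad n 325 z [0.1509 0.1538 0.1906 0.1946 0.1957]
  stem 13 [0.5547162 0.0342597] top 188 [0.55625139 0.03576582] [0.54296635 0.01077236] [0.57134748 0.05647222]
[ 0.52936116 -0.07859821  0.33568486] [-0.44318094  0.30491267 -4.20572262] [-0.001  0.001  0.001 -0.001  0.001  0.   ] 22.4833 [ 2.70652437e-04 -8.22918581e-05 -9.99999960e-01]
[(-170, np.float64(0.0858), 72), (-150, np.float64(0.0855), 85), (-130, np.float64(0.0849), 91), (-110, np.float64(0.0848), 72), (-90, np.float64(0.0853), 62), (-70, np.float64(0.0863), 40), (-50, np.float64(0.0864), 9), (10, np.float64(0.0851), 41), (30, np.float64(0.0837), 51), (50, np.float64(0.0843), 50), (70, np.float64(0.0832), 54), (90, np.float64(0.0847), 35), (110, np.float64(0.0865), 10), (150, np.float64(0.0861), 25), (170, np.float64(0.0862), 44)]
centre,r [0.5562 0.0439 0.0806]
tilt dz/dx,dz/dy [-0.0065 -0.0045] z 0.0852
```

```bash
python3 -c "
from station import ctrl
print(ctrl.hand_in())"
```

```text
the job is handed in; nothing more can be done
None
```

The job is handed in at about 22.5 s: the bowls stand nested flat, centred to about 1.5 mm, and I am still holding the clamp arm level and still, its hub within about 1 mm of the post axis and 35 mm above it, its pad over the bowls.

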